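Free the ball tray from its hold-down and hold it level over the inspection mirror

ROBOT

A 6-joint arm with a two-finger parallel gripper is mounted at the origin on the work surface; the furniture and walls round the work are solid. World frame = base frame: x ahead of the robot, y to its left, z up, the work surface at z = 0. Lengths are in m, angles in rad, forces in N, time in s.
With the tool pointing down it reaches from about 0.35 to 0.975 m from the base axis. Payload 4.9 kg.
Tool frame: the origin (TCP) lies at the very end of the fingers, on their centre line; the grasp point (between the pads) lies 19 mm behind it (ctrl.pinch_z is the distance from the TCP to the grasp point, in m); z points along the fingers, y is the line along which they close (so a half turn about z gives the same grasp; the last joint's range is limited). The gripper opens to 85 mm and grips with 20 to 120 N. Pads are 22 mm wide; open, the fingers measure 114 mm over their backs; the gripper's body (76 mm by 85 mm) begins 54 mm behind the grasp point. The pads swing forward as they close: fully open they stand 13 mm farther back than shut.
Start: joints at [-1.272, 0.053, 1.613, -0, 1.476, -0.119], TCP at [0.254, -0.571, 0.231] pointing down, gripper open.
Joint ranges: [-3.01, 3.01], [-1.01, 2.22], [0.06, 2.58], [-1.02, 4.17], [0.09, 2.62], [-3.14, 3.14]. Speed limits (rad/s): [2.57, 2.57, 3.14, 3.14, 3.14, 3.14].

INTERFACE

Orientations are given as a rotation vector (axis times angle).
In Python, from station import ctrl, optics gives the robot as it stands. The module is installed in compiled form; this text tells all that it offers.
- The arm moves only by the shell command python3 -m handwheel 'ROWS' [OPENING] [FORCE]. ROWS is JSON, one flat list of numbers, 6 for each row, row after row: the shift along the tool's x, y, z in m, then the turn, a rotation vector about the tool's x, y, z in degrees. A call has 1 to 20 rows; each row shifts and turns the commanded pose from where the row before left it, along the tool's axes as they then stand; what a row does not reach is not made up. A row lasts 1/10 s, in which the tool goes at most 50 mm and 8.59 degrees, less where a joint would pass 70% of its speed; a pose out of reach is approached as far as the arm can. A call is refused whole if a number of a shift passes 0.05 or a number of a turn 8.59, either way. A call with a gripper value outside its range is refused whole. OPENING is the closure, from 0 (fully open) to 1 (shut), set as the call begins (- or left out, the last holds). The fingers move at their own pace and stop on an object; FORCE is the grip in N (left out, the last holds). Time passes only in rows, so rows that do not move let the fingers close. It gives the time, the measured TCP pose, the force and the opening at its end, in the units of the state.
- ctrl.get_obs(): the state, without advancing time (a new reading comes with each control period).
- optics.get_image(name): name is "scene" or "top" or "wrist"; returns (picture, depth): 384x512x3 uint8, red, green, blue; 384x512 float32, m along the optical axis (not along the pixel's ray), 0 where there is no reading.
- optics.get_calibration(name): a dict with "fovy" (degrees; the focal length in pixels is half the picture's height over the tangent of half this angle, whatever the lens; pixels are square), "cx", "cy" (the principal point, pixels), "rvec" (rotation vector, rad) and "tvec" (3), from world to camera coordinates, as OpenCV has them; the wrist camera has in their place "mount" (4x4, takes a point from camera to tool coordinates, whose origin is the TCP and whose axes are the flange's). Camera axes: x right, y down, z forward; pixel columns grow to the right and rows downward; lengths in m; the calibration is good to about 2 mm. The wrist camera is an equidistant fisheye: a pixel r from the principal point sees the ray r / f radians off the axis. A picture is of the moment at which its call begins: read the wrist's pose just before it. get_calibration takes no time and is no camera call.
- ctrl.finish_job(): hands the job in, once; it reports no verdict.
The state is a dict: "t": time; "q": joint angles; "dq": joint speeds; "effort": joint torques, N m; "tool_pos": TCP position; "tool_rot": TCP orientation; "contact_force": force on the tool from outside, world axes, zero at the start; "wrist_torque": the same for the moment, N m; "opening": finger opening in m.
Only numpy, scipy, OpenCV 4.12 (cv2) and the standard library are available. Lean on these libraries where they do the work, as an engineer would, in place of code of your own. Each camera call takes 0.05 s, during which the arm holds its last target. There are 200 camera calls.

TASK

Press the red thumb tail of the hold-down lever right down so that its rubber foot swings up clear of the ball tray, and leave it up. Then lift the tray out by its blue grip fin, without tipping the loose steel ball out of its pocket, carry it over to the round mirror and hold it level and still with the ball's pocket centred over the mirror, about 12 cm above the glass, so that the ball's underside can be inspected through the window. Finish while still holding the tray there, and leave the tape measure, the blue-lidded jar and the pipe ring where they are.

Things in the scene. Friction and masses are not known exactly. Their poses are not given: they have to be found in the camera images.
- fixture: grey fixed base, 223 x 90 x 20 mm, standing on the table. Origin: on the table under the centre of the nest in which the tray lies; z up. Its x axis points from the tray towards the lever's head: the base reaches from x = -85 to +138 mm. Low dark lips (up to 25 mm above the table, 2 mm clear of the tray) locate the tray. The head is two steel cheeks, 26 mm long, 34 mm wide over all and 66 mm high, at x = +118 mm
- pivot (a point): pivot of the hold-down lever, between the cheeks, at fixture x = +118 mm and 54 mm above the table; the lever turns about the fixture's y axis
- lever (a joint): angle of the hold-down lever (a rocker): near 0 = rubber foot (18 mm across) down on the tray's steel pad and red tail up at 40 degrees; 1.4 = end stop, foot fully up and the tail 40 degrees below level. Stiff hinge: stays where it is left; 2 to 4 N on the tail move it. The foot is clear of the tray above about 1.2
- lever_thumb (a point): middle of the upper face of the red thumb pad (32 x 26 x 8 mm) on the lever's tail, which points away from the tray. It is 35 mm beyond the pivot horizontally, 33 mm above it when the foot is down and 25 mm below it when fully pressed (tail tip then about 15 mm above the table), so that a straight push downwards from the start point works it
- ball_tray: loose aluminium tray, 140 (x) x 70 (y) x 6 mm plate, with the ball 0.32 kg. Origin: centre of its underside, z up; in the nest it lies with its underside 20 mm above the table and its x axis along the fixture's (towards the lever's head). Blue upright grip fin over the centre: 44 mm along x, 10 mm thick in y, from 6 to 46 mm above the underside, to be pinched across y; it stands close to the centre of mass. Steel pad under the foot at x = +56 mm
- pocket (a point): centre of the floor of the ball's pocket on the tray: 45 mm from the tray's centre along its -x, 6 mm above its underside. The pocket is a blue ring of 34 mm inner diameter and only 2.5 mm high round a clear window; a tilt of about 35 degrees or a hard jerk lets the ball over it
- ball_center (a point): loose polished steel ball, 25 mm diameter, 64 g, free to roll inside the pocket; this point is its centre
- mirror: round inspection mirror lying on the table, 116 mm across, black frame, fixed; origin on the table under its centre. Between it and the fixture lies a long flat aluminium straightedge, 112 mm wide and 24 mm high; a toolbox with its lid open stands beyond the mirror
- mirror_centre (a point): centre of the glass of the round inspection mirror (116 mm across, black frame, fixed), 10 mm above the table, facing up
- tape_measure: bystander: yellow tape measure, 35 x 89 x 63 mm, origin under its middle
- jar_blue: bystander: clear sample jar with a blue lid, 54 mm across, 70 mm high, origin under its middle
- pipe_ring: bystander: grey pipe offcut, 63 mm across, 43 mm high, origin under its middle
There are look-alikes about, which are no part of the job. What is meant by the ball_tray is not pink or yellow, and is the larger of those in its own colour.

How it is judged:
On the way, in this order (a step that is already met when the one before it is completed fails the run):
1. the lever's foot is up, clear of the tray, while the tray still lies in its nest (value of joint lever above 1.2 rad and height (world z) of ball_tray below 0.03 m), for 0.2 s.
2. the tray is lifted out of the nest by the gripper with the ball in its pocket (height (world z) of ball_tray above 0.05 m and contact force between the fingers and ball_tray above 1 N and horizontal distance between ball_center and pocket below 0.02 m), for 0.2 s.
At the end, for the whole second after the job is handed in: the lever is still up (above 1.2); the fingers hold the tray, nothing else carrying it, with the pocket within 25 mm of the mirror's centre seen from above and 85 to 155 mm above the glass, level within 6 degrees and still; the ball lies in its pocket (value of joint lever above 1.2 rad and horizontal distance between pocket and mirror_centre below 0.025 m and z of pocket in the frame of mirror_centre between 0.085 and 0.155 m and angle between ball_tray's own z axis and vertical below 0.105 rad and linear speed of ball_tray below 0.03 m/s and angular speed of ball_tray below 0.2 rad/s and distance between ball_center and pocket below 0.02 m and contact force between the fingers and ball_tray above 1 N and contact force between ball_tray and mirror below 0.1 N and contact force between ball_tray and fixture below 0.1 N); the arm keeps its last pose, push and grip.
It fails at once if the ball left its pocket (distance between ball_center and pocket above 0.026 m).
It fails at once if the tape measure was shifted by more than 30 mm (distance of tape_measure from where it was at the start of the episode above 0.03 m).
It fails at once if the blue-lidded jar was shifted by more than 30 mm (distance of jar_blue from where it was at the start of the episode above 0.03 m).
It fails at once if the pipe ring was shifted by more than 30 mm (distance of pipe_ring from where it was at the start of the episode above 0.03 m).
It also fails if it takes over 51 s, if anything falls off the work surface, if the arm or the gripper's body presses on something with over 40 N, if the wrist force passes 120 N, or if a joint passes its speed limit or range.

## Working session

There is one attempt and no reset: what is moved stays moved. The work goes in short steps, Python scripts to look and compute and a shell command to move; the robot and the scene stay as the last step left them, time stands still between calls to the robot, and variables do not carry over. Pictures are saved under pics/ and viewed, on a budget of 10 in all, crops included, one or two more only if the job needs it, and the job is handed in when it is done.

```bash
mkdir -p pics; cat > h.py <<'E'
import numpy as np, cv2
from station import ctrl, optics
from scipy.spatial.transform import Rotation as R
def grab(n):
    o=ctrl.get_obs(); im,d=optics.get_image(n); return o,im,d
def cam(n,o=None):
    c=optics.get_calibration(n); f=192/np.tan(np.radians(c['fovy'])/2)
    if n=='wrist':
        T=np.eye(4); T[:3,:3]=R.from_rotvec(o['tool_rot']).as_matrix(); T[:3,3]=o['tool_pos']
        T=T@np.array(c['mount']); return c,f,T[:3,:3],T[:3,3]
    M=R.from_rotvec(np.ravel(c['rvec'])).as_matrix(); return c,f,M.T,-M.T@np.ravel(c['tvec'])
def ray(n,u,v,o=None):
    c,f,M,p=cam(n,o); x=(u-c['cx']);y=(v-c['cy'])
    if n=='wrist':
        r=np.hypot(x,y)+1e-9; a=r/f; d=np.array([x/r*np.sin(a),y/r*np.sin(a),np.cos(a)])
    else: d=np.array([x/f,y/f,1])
    return p,M@d
def onz(n,u,v,z,o=None):
    p,d=ray(n,u,v,o); return p+d*(z-p[2])/d[2]
def pt(n,u,v,dep,o=None):
    p,d=ray(n,u,v,o); c,f,M,_=cam(n,o); return p+d*dep/(d@M[:,2])
def save(im,name): cv2.imwrite('pics/'+name,im[:,:,::-1])
E
python3 - <<'E'
from h import *
for n in ('scene','top'):
    o,im,d=grab(n); np.savez('pics/'+n+'0.npz',im=im,d=d); save(im,n+'0.png'); print(n,cam(n)[3],(d>0).mean())
print(ctrl.get_obs())
E
```

```text
scene [-0.85008747 -0.53963684  1.18580535] 0.98577880859375
top [0.17992573 0.14136173 1.777979  ] 0.9960581461588541
{'t': 0.1, 'q': array([-1.27201011e+00,  5.32638727e-02,  1.61413211e+00,  5.31144954e-06,
        1.47598237e+00, -1.18997260e-01]), 'dq': array([ 2.25404998e-04, -1.07380326e-03, -4.78930422e-03,  8.79429007e-04,
        2.14932035e-04, -6.45445924e-05]), 'effort': array([ 3.46714996e-04, -3.94903851e+01, -3.71363962e+01, -1.48491704e-04,
        3.89182416e-03,  1.84332106e-05]), 'tool_pos': array([ 0.25342572, -0.57071558,  0.23021735]), 'tool_rot': array([-3.07155851e+00, -6.51120784e-01,  2.43402458e-04]), 'contact_force': array([ 0.07787807,  0.07323854, -0.55540579]), 'wrist_torque': array([ 0.00773537,  0.00071065, -0.03880229]), 'opening': 0.08518040785157982}
```

View pics/top0.png

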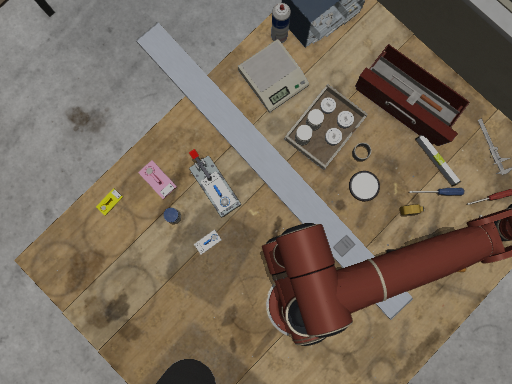

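View pics/scene0.png

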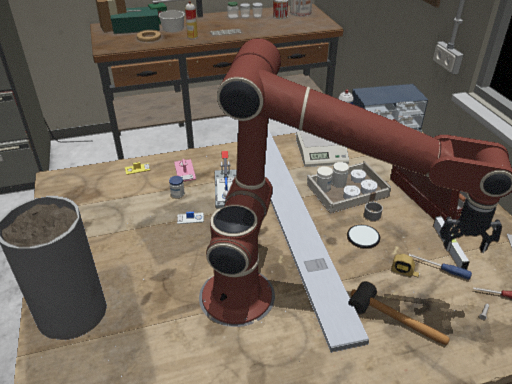

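The top view shows the following:
- **Target:** grey tray and fixture at (213,187), with its red tail at (194,155).
- **Look-alikes:** the small grey tray at (207,242), pink at (157,180) and yellow at (109,202). I choose the large grey one.
- **Mirror:** (364,186).
- **Bystanders:** jar (172,215), pipe ring (361,152), tape measure (411,211).

```bash
python3 - <<'E'
from h import *
z=np.load('pics/top0.npz'); im,d=z['im'],z['d']; h=cv2.cvtColor(im,cv2.COLOR_RGB2HSV)
for nm,(u,v) in dict(tray=(213,187),small=(207,242),mir=(364,186),jar=(172,215),ring=(361,152),tape=(411,211),toolbox=(400,80),se1=(230,115),se2=(300,200)).items():
    print(nm,pt('top',u,v,d[v,u]).round(3))
red=((h[:,:,0]<8)|(h[:,:,0]>172))&(h[:,:,1]>150)&(h[:,:,2]>120); red[:, :150]=0; red[:,230:]=0
v,u=np.nonzero(red); print('red',len(u),u.mean(),v.mean(),onz('top',u.mean(),v.mean(),.085).round(4))
blue=(abs(h[:,:,0].astype(int)-110)<15)&(h[:,:,1]>110)
n,l,s,c=cv2.connectedComponentsWithStats(blue.astype(np.uint8))
for i in range(1,n):
    if s[i,4]>8: print('blue',s[i],c[i].round(1),onz('top',*c[i],.05).round(4))
# mirror : circle of bright pixels
b=(im.min(2)>190); b[:, :340]=0;b[:,390:]=0;b[:165]=0;b[210:]=0
v,u=np.nonzero(b); print('mir',len(u),u.mean(),v.mean(),onz('top',u.mean(),v.mean(),.01).round(4))
# height map of things > .03
P=np.array([[pt('top',u,v,d[v,u]) for u in range(0,512,4)] for v in range(0,384,4)])
print('max z near path', P[30:60,45:100,2].max())
c1=cv2.resize(im[140:225,150:250],(800,680))
save(cv2.resize(im[140:210,165:250],(728,600),interpolation=cv2.INTER_CUBIC),'crop1.png')
E
```

```text
tray [0.429 0.307 0.022]
small [0.226 0.327 0.032]
mir [ 0.432 -0.257  0.009]
jar [0.322 0.449 0.075]
ring [ 0.562 -0.251  0.007]
tape [ 0.332 -0.411  0.062]
toolbox [ 0.814 -0.386  0.087]
se1 [0.704 0.244 0.025]
se2 [ 0.378 -0.015  0.029]
red 58 193.3793103448276 153.5344827586207 [0.5433 0.3732 0.085 ]
blue [272  16  17  13 114] [279.5  22.6] [1.0598 0.0539 0.05  ]
blue [214 185   7  11  28] [216.9 189.8] [0.4149 0.2903 0.05  ]
blue [439 188  24   7  94] [451.3 191.4] [ 0.4039 -0.5653  0.05  ]
blue [164 208   5   5   9] [166.4 209.9] [0.3424 0.4737 0.05  ]
blue [204 240   7   5  13] [206.8 241.7] [0.2264 0.326  0.05  ]
mir 0 nan nan [nan nan nan]<stdin>:13: RuntimeWarning: Mean of empty slice.
  ret = ret.dtype.type(ret / rcount)
Traceback (most recent call last):
  File "h.py", line 21, in pt
    p,d=ray(n,u,v,o); c,f,M,_=cam(n,o); return p+d*dep/(d@M[:,2])
        ~~~^^^^^^^^^
  File "h.py", line 13, in ray
    c,f,M,p=cam(n,o); x=(u-c['cx']);y=(v-c['cy'])
            ~~~^^^^^
  File "h.py", line 7, in cam
    c=optics.get_calibration(n); f=192/np.tan(np.radians(c['fovy'])/2)
ValueError: time passes only in moves, steps and waits
```

```bash
python3 - <<'E'
import re
s=open('h.py').read()
s=s.replace("def cam(","import functools\n@functools.lru_cache\ndef cal(n): return optics.get_calibration(n)\ndef cam(").replace("c=optics.get_calibration(n); f","c=cal(n); f")
open('h.py','w').write(s)
E
python3 - <<'E'
from h import *
z=np.load('pics/top0.npz'); im,d=z['im'],z['d']
print(im[186,364],im[186,345:385].max(1))
g=im[165:210,340:390].min(2); b=(g>150).astype(np.uint8)
n,l,s,c=cv2.connectedComponentsWithStats(b); i=1+s[1:,4].argmax()
print(s[i]); p=c[i]+[340,165]; print('mir',p,onz('top',*p,.01).round(4))
save(cv2.resize(im[140:220,165:260],(712,600),interpolation=cv2.INTER_CUBIC),'crop1.png')
E
```

```text
[180 179 177] [130 134 138 134  24  64 116 180 179 179 179 179 180 179 180 179 179 180
 179 180 180 179 180 179 179 179 179 179 179 179 179 179 175  80  54 119
 121 121 122 123]
[ 12   8  26  26 528]
mir [364.31439394 185.42045455] [ 0.4336 -0.258   0.01  ]
```

View pics/crop1.png

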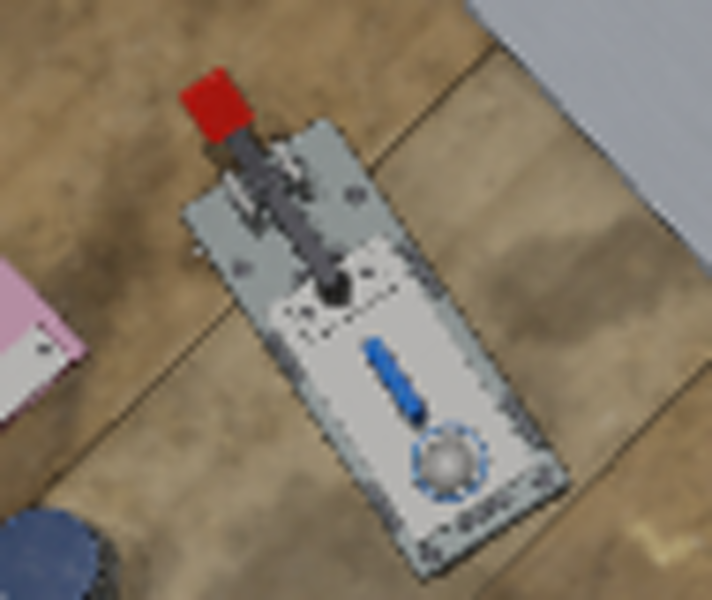

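```bash
python3 -m handwheel '[0.01,-0.01,-0.01,0,0,-4.48, 0.02,-0.02,-0.01,0,0,-4.48, 0.038,-0.032,0,0,0,0, 0.038,-0.032,0,0,0,0, 0.038,-0.032,0,0,0,0, 0.038,-0.032,0,0,0,0, 0.038,-0.032,0,0,0,0, 0.038,-0.032,0,0,0,0, 0.038,-0.032,0,0,0,0, 0.038,-0.032,0,0,0,0, 0.038,-0.032,0,0,0,0, 0.038,-0.032,0,0,0,0, 0.038,-0.032,0,0,0,0, 0.038,-0.032,0,0,0,0, 0.038,-0.032,0,0,0,0, 0.038,-0.032,0,0,0,0, 0.038,-0.032,0,0,0,0, 0.038,-0.032,0,0,0,0, 0.03,-0.025,0,0,0,0, 0.015,-0.012,0,0,0,0]' 1 60
python3 -m handwheel '[0,0,0,0,0,0, 0,0,0,0,0,0]'
cat > look.py <<'E'
from h import *
import sys
o,im,d=grab('wrist'); np.savez('pics/w.npz',im=im,d=d); save(im,sys.argv[1]); print(o['tool_pos'].round(4),np.degrees(2*np.arctan2(o['tool_rot'][1],o['tool_rot'][0])).round(2),o['q'].round(2),o['contact_force'].round(1))
h=cv2.cvtColor(im,cv2.COLOR_RGB2HSV)
for nm,m,z in (('red',((h[:,:,0]<8)|(h[:,:,0]>172))&(h[:,:,1]>150)&(h[:,:,2]>90),.087),('blue',(abs(h[:,:,0].astype(int)-108)<14)&(h[:,:,1]>130),.066)):
    n,l,s,c=cv2.connectedComponentsWithStats(m.astype(np.uint8))
    for i in range(1,n):
        if s[i,4]>60:
            u,v=c[i]; q=d[int(v),int(u)]; print(nm,s[i],c[i].round(1),'onz',onz('wrist',u,v,z,o).round(4),'depthpt',pt('wrist',u,v,q,o).round(4))
E
python3 look.py w1.png
```

```text
t: 2.1
tool_pos: [0.5167, 0.2877, 0.2503]
tool_rot: [-3.011, -0.894, 0.002]
contact_force: [-0.4, -1.1, 0.3]
opening: -0.0001
t: 2.3
tool_pos: [0.5165, 0.2845, 0.2506]
tool_rot: [3.012, 0.89, -0.002]
contact_force: [-0.5, 0.1, 0.0]
opening: -0.0001
[0.5165 0.2845 0.2506] 32.93 [ 0.38 -0.04  1.67 -0.    1.51  1.37] [-0.5  0.1  0. ]
red [186  92  27  27 624] [199.2 104.9] onz [0.5456 0.3748 0.087 ] depthpt [0.5456 0.3748 0.0873]
blue [204 211  12  41 371] [209.1 231.2] onz [0.4219 0.2927 0.066 ] depthpt [0.422  0.2927 0.0663]
```

View pics/w1.png

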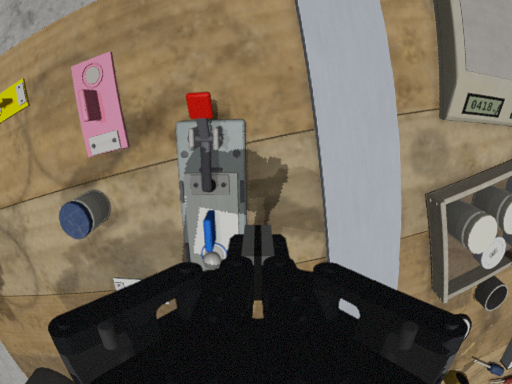

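Wrist view: the fixture is in line with the tool. The red pad is at (199,105), giving (0.546, 0.375, 0.087), and the fin is at (209,231). Their heights and the 0.15 m spacing match the description. Next I go above the pad and press.

```bash
python3 -m handwheel '[0.019,-0.015,0.02,0,0,0, 0.018,-0.015,0.03,0,0,0, 0.019,-0.015,0.03,0,0,0, 0.018,-0.015,0.03,0,0,0, 0,0,0.03,0,0,0, 0,0,0.01,0,0,0, 0,0,0,0,0,0]'
python3 look.py w2.png | head -3
python3 -m handwheel '[0,0,0.008,0,0,0, 0,0,0.008,0,0,0, 0,0,0.008,0,0,0, 0,0,0.008,0,0,0, 0,0,0,0,0,0]'
```

```text
t: 3.05
tool_pos: [0.5452, 0.3734, 0.0993]
tool_rot: [3.013, 0.887, -0.007]
contact_force: [0.2, -0.1, 0.2]
opening: -0.0001
[0.5452 0.3734 0.0993] 32.82 [ 0.49  0.25  1.63 -0.    1.27  1.49] [ 0.2 -0.1  0.2]
red [230 208  47  26 874] [252.1 218.3] onz [0.5505 0.3802 0.087 ] depthpt [0.5519 0.3809 0.0911]
t: 3.6
tool_pos: [0.5457, 0.3749, 0.0679]
tool_rot: [3.013, 0.889, -0.003]
contact_force: [-0.0, -0.3, -0.7]
opening: 0.0001
```

```bash
python3 -m handwheel '[0,0,0.008,0,0,0, 0,0,0.006,0,0,0, 0,0,0.005,0,0,0, 0,0,0,0,0,0]'
python3 look.py w3.png
```

```text
t: 4.0
tool_pos: [0.5462, 0.3752, 0.0494]
tool_rot: [3.013, 0.89, -0.001]
contact_force: [0.8, 0.4, 1.0]
opening: -0.0003
[0.5462 0.3752 0.0494] 32.9 [ 0.49  0.31  1.65 -0.    1.19  1.49] [0.8 0.4 1. ]
red [ 231  197   48   38 1461] [254.4 213.1] onz [0.5703 0.3918 0.087 ] depthpt [0.5568 0.3837 0.0435]
blue [ 23 354  30  18 126] [ 38.3 360.8] onz [0.3503 0.4657 0.066 ] depthpt [0.3494 0.4659 0.0656]
blue [ 52 368  18  16  91] [ 59.4 376.3] onz [0.3484 0.4436 0.066 ] depthpt [0.3463 0.4439 0.065 ]
```

View pics/w3.png

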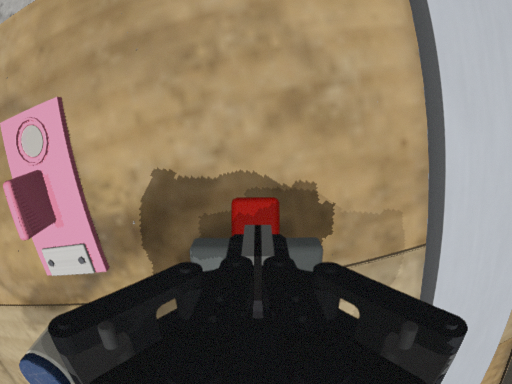

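The pad at (254,213) is sinking under the fingers, now at about 0.044 m. I keep pressing.

```bash
python3 -m handwheel '[0,0,0.005,0,0,0, 0,0,0.005,0,0,0, 0,0,0,0,0,0]'
python3 -m handwheel '[0,0,0.003,0,0,0, 0,0,0,0,0,0]'
```

```text
t: 4.35
tool_pos: [0.5458, 0.3749, 0.0391]
tool_rot: [3.013, 0.89, -0.002]
contact_force: [0.5, 0.1, -0.3]
opening: 0.0001
t: 4.55
tool_pos: [0.5461, 0.3751, 0.0367]
tool_rot: [3.013, 0.89, -0.001]
contact_force: [0.5, -1.0, -0.2]
opening: 0.0
```

```bash
python3 -m handwheel '[0,0,0.003,0,0,0, 0,0,0,0,0,0]'
python3 -m handwheel '[0,0,0.002,0,0,0, 0,0,0,0,0,0]'
```

```text
t: 4.75
tool_pos: [0.5463, 0.3753, 0.0339]
tool_rot: [3.013, 0.89, -0.0]
contact_force: [1.0, -0.0, -0.0]
opening: 0.0001
t: 4.95
tool_pos: [0.5466, 0.3755, 0.0325]
tool_rot: [-3.013, -0.89, -0.001]
contact_force: [0.7, 1.3, 1.7]
opening: -0.0001
```

```bash
python3 -m handwheel '[0,0,0.002,0,0,0, 0,0,0,0,0,0]'
python3 -m handwheel '[0,0,0.002,0,0,0, 0,0,0,0,0,0]'
python3 - <<'E'
from h import *
o,im,d=grab('wrist')
h=cv2.cvtColor(im,cv2.COLOR_RGB2HSV); m=((h[:,:,0]<8)|(h[:,:,0]>172))&(h[:,:,1]>150)&(h[:,:,2]>90)
ux=np.array([.84,.543])
for v in range(190,245,6):
    u=np.nonzero(m[v])[0]
    if len(u)>5:
        u=int(u.mean()); p=pt('wrist',u,v,d[v,u],o); print(v,(p[:2]-[.546,.3752])@ux+.153,p[2].round(4))
E
```

```text
t: 5.15
tool_pos: [0.5475, 0.3759, 0.0316]
tool_rot: [-3.012, -0.889, -0.004]
contact_force: [0.9, 0.9, 5.6]
opening: -0.0001
t: 5.35
tool_pos: [0.5483, 0.3764, 0.0307]
tool_rot: [-3.012, -0.889, -0.008]
contact_force: [2.1, 1.3, 7.9]
opening: 0.0001
220 0.162480574550726 0.0176
226 0.16699607677802072 0.0377
232 0.16692527122885195 0.0451
```

End stop reached, with force rising. I retreat, open the gripper, and check the lever and fin from the tray side.

```bash
python3 -m handwheel '[0,0,-0.03,0,0,0, 0,0,-0.05,0,0,0, 0,0,-0.05,0,0,0, -0.02,0,-0.03,0,0,0, -0.04,0,-0.03,0,0,0, -0.05,0,0,0,0,0, -0.05,0,0,0,0,0, -0.04,0,0,0,0,0, -0.015,0,0,0,0,0, 0,0,0,0,0,0]'
python3 -m handwheel '[0,0,0,0,0,0, 0,0,0,0,0,0, 0,0,0,0,0,0]' 0
python3 look.py w4.png
```

```text
t: 6.4
tool_pos: [0.3642, 0.2577, 0.2175]
tool_rot: [3.013, 0.889, -0.001]
contact_force: [0.4, 0.2, 0.4]
opening: -0.0001
t: 6.7
tool_pos: [0.3664, 0.2588, 0.2182]
tool_rot: [3.013, 0.89, -0.001]
contact_force: [-0.5, 0.3, -0.4]
opening: 0.0432
[0.3664 0.2588 0.2182] 32.9 [ 0.45 -0.38  2.02  0.    1.51  1.45] [-0.5  0.3 -0.4]
blue [252  99  10  45 378] [256.1 119.9] onz [0.4141 0.2912 0.066 ] depthpt [0.4142 0.2912 0.0682]
blue [141 222  25  10 199] [152.7 226.4] onz [0.2552 0.3267 0.066 ] depthpt [0.2343 0.3306 0.0293]
```

View pics/w4.png

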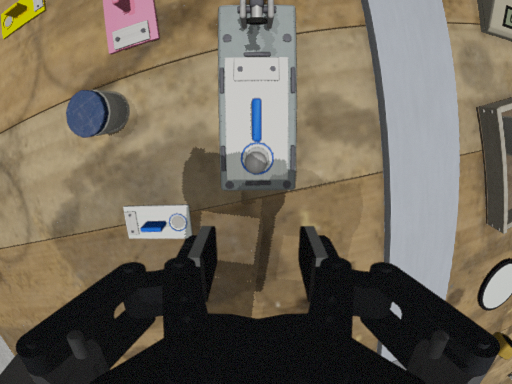

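The foot is up and clear: the lever stands on end at (257,10), and the pad face at (257,68) is free. The ball is in its pocket at (257,157). The fin at (256,120) is straight ahead, with 59 mm to go in tool x and no y offset.

```bash
python3 -m handwheel '[0.02,0,0.01,0,0,0, 0.025,0,0.03,0,0,0, 0.014,0,0.04,0,0,0, 0,0,0.04,0,0,0, 0,0,0.03,0,0,0, 0,0,0.02,0,0,0, 0,0,0.01,0,0,0, 0,0,0.005,0,0,0, 0,0,0,0,0,0, 0,0,0,0,0,0]' 0
python3 - <<'E'
from h import *
o,im,d=grab('wrist'); save(im,'w5.png'); print(o['tool_pos'].round(4), o['opening'],o['contact_force'].round(2))
E
```

```text
t: 7.75
tool_pos: [0.4165, 0.2911, 0.0347]
tool_rot: [-3.013, -0.89, -0.004]
contact_force: [-0.6, -0.1, 0.2]
opening: 0.0854
[0.4165 0.2911 0.0347] 0.08536903993274797 [-0.64 -0.07  0.19]
```

View pics/w5.png

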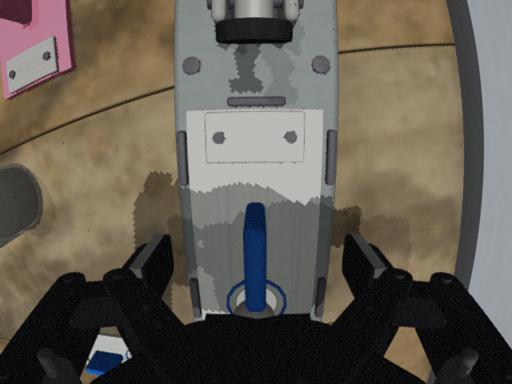

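The fin at (255,255) is centred between the open fingers, and the raised foot at (254,25) is clear. I close and lift slowly.

```bash
python3 -m handwheel '[0,0,0,0,0,0, 0,0,0,0,0,0, 0,0,0,0,0,0, 0,0,0,0,0,0, 0,0,0,0,0,0, 0,0,0,0,0,0, 0,0,0,0,0,0, 0,0,0,0,0,0]' 1 80
python3 -m handwheel '[0,0,-0.001,0,0,0, 0,0,-0.003,0,0,0, 0,0,-0.005,0,0,0, 0,0,-0.005,0,0,0, -0.001,0,-0.004,0,0,0, -0.003,0,-0.003,0,0,0, -0.005,0,-0.004,0,0,0, -0.005,0,-0.005,0,0,0, -0.005,0,-0.005,0,0,0, -0.005,0,-0.006,0,0,0, -0.005,0,-0.006,0,0,0, -0.003,0,-0.006,0,0,0, -0.001,0,-0.006,0,0,0, 0,0,-0.004,0,0,0, 0,0,-0.002,0,0,0, 0,0,0,0,0,0, 0,0,0,0,0,0]'
python3 - <<'E'
from h import *
for n in('wrist','scene'):
    o,im,d=grab(n); save(im,n+'6.png')
    if n=='scene': s=im
    else: w=im
cv2.imwrite('pics/c6.png',np.hstack([w,cv2.resize(s[110:230,150:310],(512,384))])[:,:,::-1][:, ::1]) 
im=cv2.imread('pics/c6.png'); cv2.imwrite('pics/c6.png',cv2.resize(im,(800,300)))
E
```

```text
t: 8.6
tool_pos: [0.4155, 0.2907, 0.0335]
tool_rot: [-3.013, -0.889, -0.0]
contact_force: [-0.6, 0.3, 2.3]
opening: 0.009
t: 10.3
tool_pos: [0.3876, 0.2726, 0.0981]
tool_rot: [3.013, 0.89, -0.001]
contact_force: [0.2, -0.1, -3.7]
opening: 0.0089
```

View pics/c6.png

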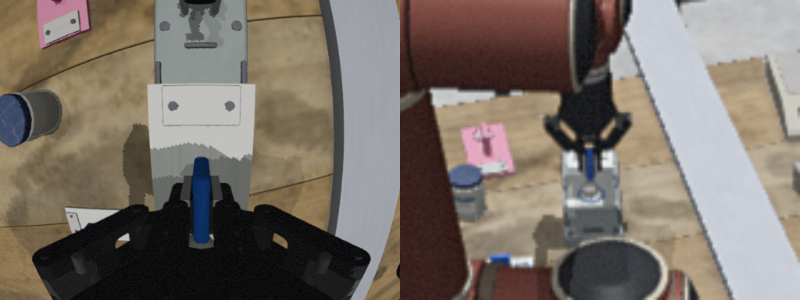

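Lifted: the grip shows 9 mm with about 3.7 N of load, the ball is in its pocket at (590,190) in the right half, and the tray is level. I carry it gently with yaw unchanged.

```bash
python3 -m handwheel '[-0.0012,0.0028,-0.002,0,0,0, -0.0024,0.0055,-0.002,0,0,0, -0.0036,0.0083,-0.002,0,0,0, -0.0048,0.011,-0.002,0,0,0, -0.006,0.0138,-0.002,0,0,0, -0.0072,0.0165,-0.002,0,0,0, -0.0072,0.0165,-0.002,0,0,0, -0.0072,0.0165,-0.002,0,0,0, -0.0072,0.0165,-0.002,0,0,0, -0.0072,0.0165,-0.002,0,0,0, -0.0072,0.0165,-0.002,0,0,0, -0.0072,0.0165,-0.002,0,0,0, -0.0072,0.0165,-0.002,0,0,0, -0.0072,0.0165,-0.002,0,0,0, -0.0072,0.0165,-0.002,0,0,0, -0.0072,0.0165,-0.002,0,0,0, -0.0072,0.0165,-0.002,0,0,0, -0.0072,0.0165,-0.002,0,0,0, -0.0072,0.0165,-0.002,0,0,0, -0.0072,0.0165,-0.002,0,0,0]'
python3 -m handwheel '[-0.0072,0.0165,0,0,0,0, -0.0072,0.0165,0,0,0,0, -0.0072,0.0165,0,0,0,0, -0.0072,0.0165,0,0,0,0, -0.0072,0.0165,0,0,0,0, -0.0072,0.0165,0,0,0,0, -0.0072,0.0165,0,0,0,0, -0.0072,0.0165,0,0,0,0, -0.006,0.0138,0,0,0,0, -0.0048,0.011,0,0,0,0, -0.0036,0.0083,0,0,0,0, -0.0024,0.0055,0,0,0,0, -0.0012,0.0028,0,0,0,0, 0,0,0,0,0,0, 0,0,0,0,0,0, 0,0,0,0,0,0]'
python3 - <<'E'
from h import *
o,im,d=grab('wrist'); print(o['tool_pos'].round(4))
o,t,d=grab('top'); np.savez('pics/top7.npz',im=t,d=d)
o,s,d=grab('scene')
cv2.imwrite('pics/c7.png',cv2.resize(np.hstack([im,cv2.resize(t[100:250,270:470],(512,384)),cv2.resize(s[150:300,290:490],(512,384))]),(800,200))[:,:,::-1])
cv2.imwrite('pics/c7.png',np.vstack([cv2.resize(np.hstack([im,cv2.resize(t[140:240,300:433],(512,384))]),(800,300)),cv2.resize(np.hstack([s[150:300,290:490],s[100:250,150:350]]),(800,300))])[:,:,::-1])
E
```

```text
t: 12.4
tool_pos: [0.4385, -0.0399, 0.1386]
tool_rot: [3.013, 0.888, 0.0]
contact_force: [-0.1, 0.9, -3.0]
opening: 0.0089
t: 14.0
tool_pos: [0.4695, -0.2246, 0.1383]
tool_rot: [-3.013, -0.89, -0.0]
contact_force: [0.2, -0.4, -3.6]
opening: 0.0086
[ 0.4695 -0.2246  0.1383]
```

View pics/c7.png

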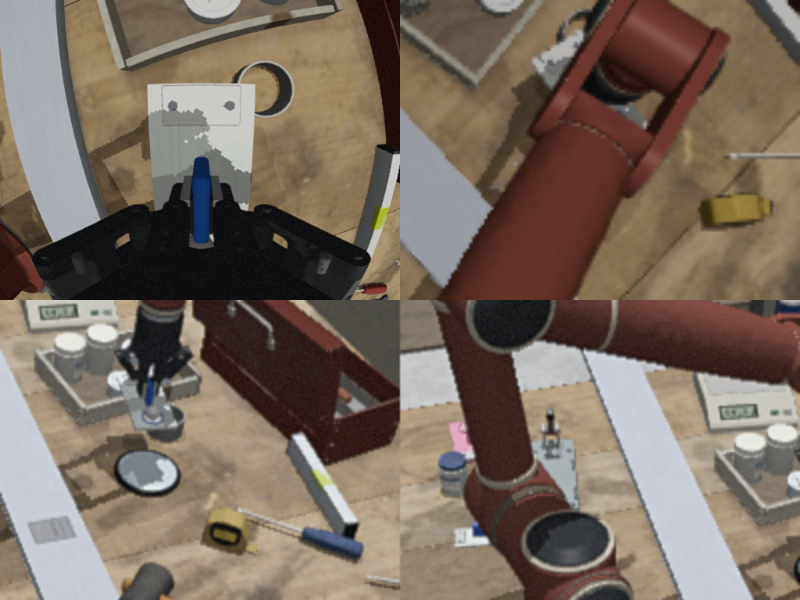

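The tray is held level with the ball in its pocket (152,412 in the lower left), the lever is still up, and the bystanders are undisturbed. About 9 mm remains, so I correct it and check mirror and ball with the scene camera.

```bash
python3 -m handwheel '[-0.001,0.0025,0,0,0,0, -0.001,0.003,0,0,0,0, -0.001,0.003,0,0,0,0, 0,0,0,0,0,0, 0,0,0,0,0,0, 0,0,0,0,0,0, 0,0,0,0,0,0, 0,0,0,0,0,0]'
python3 - <<'E'
from h import *
o,s,d=grab('scene'); print(o['tool_pos'].round(4),o['contact_force'].round(1),abs(o['dq']).max().round(4))
z0=np.load('pics/scene0.npz')['im']
for im,nm in((z0,'before'),):
    x=im[220:255,340:385].min(2); n,l,st,c=cv2.connectedComponentsWithStats((x>140).astype(np.uint8)); i=1+st[1:,4].argmax(); p=c[i]+[340,220]; print(nm,st[i],'mirror',onz('scene',*p,.01).round(4))
h=cv2.cvtColor(s,cv2.COLOR_RGB2HSV); P=np.zeros(s.shape)
pk=[]; pl=[]
for v in range(150,230):
  for u in range(330,400):
    if d[v,u]>0:
      p=pt('scene',u,v,d[v,u]); r=p[:2]-o['tool_pos'][:2]
      a=r@[.84,.543]; b=r@[-.543,.84]
      if -.075<a<-.02 and abs(b)<.04 and .11<p[2]<.165: pl.append([a,b,p[2]])
pl=np.array(pl); ball=pl[pl[:,2]>.140]; print(len(pl),'ball pts along,y,z',len(ball),ball.mean(0).round(4),ball.max(0).round(4)); 
q=pl[pl[:,2]<.136]; c,*_=np.linalg.lstsq(np.c_[q[:,:2],np.ones(len(q))],q[:,2],rcond=None); print('slope deg',np.degrees(c[:2]).round(1),'plate z',c[2].round(4),'ends',q[:,0].min().round(4))
E
```

```text
t: 14.95
tool_pos: [0.4716, -0.2337, 0.1383]
tool_rot: [-3.013, -0.89, -0.0]
contact_force: [-0.0, 0.1, -2.9]
opening: 0.0092
[ 0.4716 -0.2337  0.1383] [-0.   0.1 -2.9] 0.0159
before [  9   5  29  20 453] mirror [ 0.4342 -0.2563  0.01  ]
260 ball pts along,y,z 54 [-0.0488  0.0027  0.1497] [-0.0202  0.0135  0.1621]
slope deg [0.6 0.1] plate z 0.1302 ends -0.0745
```

```bash
python3 -c "
from station import ctrl
print(ctrl.finish_job())"
```

```text
the job is handed in; nothing more can be done
None
```

The job is handed in at about 15 s of the 51 s allowed. The lever is up, and the arm is still holding the tray over the mirror. `finish_job` gave no verdict.

I pressed the red tail down until the force rose to about 8 N at the end stop. I then pinched the blue fin with 80 N and lifted the tray out with the ball in its pocket. I carried it to the mirror without turning it.

Last checks:
- **Position:** the pocket should be at (0.434, -0.258). The top and scene cameras put the mirror's centre at (0.434, -0.258) and (0.434, -0.256).
- **Height and level:** the plate's upper face measures 0.130 m, so the pocket is about 120 mm above the glass. The tilt is about 0.6°.
- **Ball:** the scene camera's depth puts the ball about 49 mm behind the grip, against a nominal 45 mm, so it is in its pocket.
- **Grip and stillness:** the finger opening is about 9 mm and the load about 2.9 N, which fits the tray's weight. The highest joint speed read 0.016 rad/s.
- **Lever and bystanders:** these were judged by eye, and I didn't measure the lever angle. In pictures taken before the last 9 mm correction, the lever was up and the tape measure, jar and pipe ring stood where they had been.

No check failed. The wrist force reading was noisy and stayed near zero for most of the press, so I relied on the pictures and the force rise at the end stop.

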